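Find the rocking centrifuge bucket cap and seat it

ROBOT

A 6-joint arm with a two-finger parallel gripper is mounted at the origin on a cart in front of the work surface, level with it; the furniture and walls round the work are solid. World frame = base frame: x ahead of the robot, y to its left, z up, the work surface at z = 0. Lengths are in m, angles in rad, forces in N, time in s.
With the tool pointing down it reaches from about 0.35 to 0.85 m from the base axis. Payload 8.1 kg.
Tool frame: the origin (TCP) lies on the centre line of the jaws, within the pads' length; the fingertips stand robot.tips_ahead ahead of it and the grasp point (between the pads) lies 8 mm behind it (robot.tips_ahead is the distance from the TCP to the fingertips, in m); z points along the fingers, y is the direction in which the jaws open and shut (so a half turn about z gives the same grasp; the last joint's range is limited). The gripper opens to 93 mm and grips with 3 to 60 N. Pads are 15 mm wide; open, the fingers measure 128 mm over their backs; the gripper's body (75 mm by 188 mm) begins 65 mm behind the grasp point.
Start: joints at [-1.369, 0.13, 1.488, -0, 1.523, -0.085], TCP at [0.17, -0.575, 0.23] pointing down, gripper open.
Joint ranges: [-2.96, 2.96], [-0.89, 2.26], [0.02, 2.5], [-1.34, 4.48], [0, 2.73], [-2.66, 2.66]. Speed limits (rad/s): [2.39, 2.39, 2.79, 3.14, 3.14, 3.14].

INTERFACE

Orientations are given as a rotation vector (axis times angle).
In Python, from plant import monitor, eyes, job, robot gives the robot as it stands.
- The arm moves only by the tool servo_tool, never from a script. Its argument "plan" is a list that holds one entry, the list of rows, each a list of 7 numbers: the closure, from -1 (fully open) to 1 (shut), so that 0 is half open, then the shift along the world's x, y, z in mm, then the turn, a rotation vector about the world's x, y, z in rad. In form: [[[hand, dx, dy, dz, ax, ay, az], ...]]. A call has 1 to 12 rows; each row shifts and turns the commanded pose from where the row before left it; what a row does not reach is not made up. A row lasts 1/10 s, in which the tool goes at most 50 mm and 8.59 degrees, less where a joint would pass 70% of its speed; a pose out of reach is approached as far as the arm can. A call with a gripper value outside its range is refused whole. The fingers move at their own pace and stop on an object; "force" is the grip in N (left out, the last holds). Time passes only in rows, so rows that do not move let the fingers close. It gives the time, the measured TCP pose, the force and the opening at its end, in the units of the state.
- monitor.read_state(): the state, without advancing time (a new reading comes with each control period).
- eyes.read_camera(name): name is "side" or "top" or "wrist"; returns the picture (400x640x3 uint8, red, green, blue); there is no depth.
- eyes.camera_info(name): a dict with "mtx" (3x3 intrinsics, pixels), "D" ([k1, k2, p1, p2, k3] as OpenCV has them; the pictures are not rectified), "R" (3x3) and "t" (3): a world point X has camera coordinates R X + t. Camera axes: x right, y down, z forward; pixel columns grow to the right and rows downward; lengths in m; the calibration is good to about 2 mm. A picture is of the moment at which its call begins: read the wrist's pose just before it. camera_info takes no time and is no camera call; for the wrist camera it gives the pose at the moment of the call.
- job.close_job(): hands the job in, once; it reports no verdict.
The state is a dict: "t": time; "q": joint angles; "dq": joint speeds; "joint_torque": joint torques, N m; "tool_pos": TCP position; "orientation": TCP orientation; "force": force on the tool from outside, world axes, zero at the start; "wrist_torque": the same for the moment, N m; "opening": finger opening in m.
Only numpy, scipy, OpenCV 4.12 (cv2) and the standard library are available. Lean on these libraries where they do the work, as an engineer would, in place of code of your own. Each camera call takes 0.05 s, during which the arm holds its last target. There are 200 camera calls.

TASK

Four capped centrifuge buckets stand ready in the loading stand, but one cap was put on turned and is not home. Press the bar handles with a fingertip until you find the cap that rocks, push that bar round with a fingertip until the cap drops fully home, lift the fingertip clear above it, and then press its bar once more from above to check it. All four caps must be home at the end. Do not lift any cap, and do not disturb the things beside the stand.

Things in the scene. Friction and masses are not known exactly. Their poses are not given: they have to be found in the camera images.
- cap_a: one of four identical plain metal caps, all loose, about 0.35 kg: round plate 85 mm across and 6 mm thick with an upright bar handle across its middle, 60 mm long, 12 mm wide, its top 24 mm above the plate's underside. Origin: centre of the plate's underside; x along the bar, y across it, z up. Exactly one of the four is unseated; which one differs from start to start
- cap_b: as cap_a. Under every cap, at y = +37 and -37 mm, are two locating lugs 8 mm wide and 4 mm high, and in the middle a round plug 63 mm across and 13 mm deep that keeps it centred in the bucket with 1.5 mm of play all round. Seated, both lugs are down in notches of the rim and the plate lies flat on the rim
- cap_c: as cap_a. The unseated cap, whichever it is, was put on turned: it stands level on its two lugs on top of the rim, 4 mm too high. Pressed on one end of its bar (1 N is enough) that end sinks 2 to 3 mm, the cap tilts about 0.1 rad, and it comes back level when released. Seated caps do not give
- cap_d: as cap_a. The unseated cap, whichever it is, drops home by its own weight when turned about z, either way, until its lugs are over notches, and then turns no further; about 2 N pushed sideways, low on the bar near one end, turns it; its underside and the rim are smooth
- bar_a (a point): end of cap_a's bar: top of the bar, 30 mm from its middle towards the cap's +x, 24 mm above the plate's underside
- bar_b (a point): the same on cap_b
- bar_c (a point): the same on cap_c
- bar_d (a point): the same on cap_d
- seat_a (a point): centre of the bucket's rim under cap_a, at the height of the rim's top, where the cap's origin lies when it is seated; z up. The four steel buckets are fixed, 82 mm across; each rim is 66 mm across inside and has six notches, 14 mm wide and 6 mm deep, evenly spaced. Each cap can be home in six ways, every 60 degrees; the unseated one has 20 to 40 degrees to turn, by whichever way
- seat_b (a point): the same on the bucket under cap_b
- seat_c (a point): the same on the bucket under cap_c
- seat_d (a point): the same on the bucket under cap_d
- stand: fixed dark grey loading stand with four round pockets for centrifuge buckets, slab 250 x 250 x 26 mm; origin: centre of its underside, on the worktop. Bucket centres at x, y in mm in its frame: a (-60, 60), b (-60, -60), c (60, 60), d (60, -60); rims 86 mm above the worktop, bar tops 110 mm above it when seated
- specimen_cup: bystander: specimen cup with snap lid, 58 mm across, 50 mm tall, upright, loose; origin under it
- forceps: bystander: steel forceps lying flat, 130 mm long, loose; origin at its middle
- marker: bystander: marker pen lying flat, 135 mm long, loose; origin at its middle
Things that resemble listed ones, but are neither listed nor needed, are in the scene too. What is shaped like the cap_c but purple is not meant. Leave any turquoise look-alike of the cap_b alone.

How it is judged:
On the way, in this order (a step that is already met when the one before it is completed fails the run):
1. the loose cap is pressed with the fingers so that it rocks (more than 1 N, tilted more than 0.025 rad) (((contact force between the fingers and cap_a above 1 N and angle between cap_a's own z axis and vertical above 0.025 rad) or (contact force between the fingers and cap_b above 1 N and angle between cap_b's own z axis and vertical above 0.025 rad) or (contact force between the fingers and cap_c above 1 N and angle between cap_c's own z axis and vertical above 0.025 rad) or (contact force between the fingers and cap_d above 1 N and angle between cap_d's own z axis and vertical above 0.025 rad))), for 0.1 s.
2. all caps are home flat on their rims, and the fingers have let go and are lifted clear above them (grasp point more than 140 mm above the worktop, so the fingertips about 10 mm over the bars) (z of cap_a in the frame of seat_a between -0.003 and 0.0015 m and angle between each of cap_a, cap_b, cap_c, cap_d's own z axis and vertical below 0.025 rad and horizontal distance between cap_a and seat_a below 0.004 m and contact force between the fingers and cap_a below 0.05 N and z of cap_b in the frame of seat_b between -0.003 and 0.0015 m and horizontal distance between cap_b and seat_b below 0.004 m and contact force between the fingers and cap_b below 0.05 N and z of cap_c in the frame of seat_c between -0.003 and 0.0015 m and horizontal distance between cap_c and seat_c below 0.004 m and contact force between the fingers and cap_c below 0.05 N and z of cap_d in the frame of seat_d between -0.003 and 0.0015 m and horizontal distance between cap_d and seat_d below 0.004 m and contact force between the fingers and cap_d below 0.05 N and height (world z) of the grasp point above 0.14 m), for 0.2 s.
3. the cap just seated (the one whose bar end has moved more than 6.5 mm from its start) is pressed once more (more than 2 N) and stays home ((((z of cap_a in the frame of seat_a between -0.003 and 0.0015 m and angle between cap_a's own z axis and vertical below 0.025 rad and horizontal distance between cap_a and seat_a below 0.004 m) and contact force between the fingers and cap_a above 2 N and distance of bar_a from where it was at the start of the episode above 0.0065 m) or ((z of cap_b in the frame of seat_b between -0.003 and 0.0015 m and angle between cap_b's own z axis and vertical below 0.025 rad and horizontal distance between cap_b and seat_b below 0.004 m) and contact force between the fingers and cap_b above 2 N and distance of bar_b from where it was at the start of the episode above 0.0065 m) or ((z of cap_c in the frame of seat_c between -0.003 and 0.0015 m and angle between cap_c's own z axis and vertical below 0.025 rad and horizontal distance between cap_c and seat_c below 0.004 m) and contact force between the fingers and cap_c above 2 N and distance of bar_c from where it was at the start of the episode above 0.0065 m) or ((z of cap_d in the frame of seat_d between -0.003 and 0.0015 m and angle between cap_d's own z axis and vertical below 0.025 rad and horizontal distance between cap_d and seat_d below 0.004 m) and contact force between the fingers and cap_d above 2 N and distance of bar_d from where it was at the start of the episode above 0.0065 m))), for 0.1 s.
At the end, for the whole second after the job is handed in: all four caps lie home and at rest: within 1.5 mm of flat down on their rims, tilted less than 0.025 rad and within 4 mm of the bucket's centre; the fingers touch nothing (z of cap_a in the frame of seat_a between -0.003 and 0.0015 m and angle between each of cap_a, cap_b, cap_c, cap_d's own z axis and vertical below 0.025 rad and horizontal distance between cap_a and seat_a below 0.004 m and z of cap_b in the frame of seat_b between -0.003 and 0.0015 m and horizontal distance between cap_b and seat_b below 0.004 m and z of cap_c in the frame of seat_c between -0.003 and 0.0015 m and horizontal distance between cap_c and seat_c below 0.004 m and z of cap_d in the frame of seat_d between -0.003 and 0.0015 m and horizontal distance between cap_d and seat_d below 0.004 m and linear speed of each of cap_a, cap_b, cap_c, cap_d below 0.01 m/s).
It fails at once if a cap is lifted (more than 15 mm above its seat) (z of cap_a in the frame of seat_a above 0.015 m or z of cap_b in the frame of seat_b above 0.015 m or z of cap_c in the frame of seat_c above 0.015 m or z of cap_d in the frame of seat_d above 0.015 m).
It fails at once if a bystander is moved by more than 20 mm (distance of any of specimen_cup, forceps, marker from where it was at the start of the episode above 0.02 m).
It also fails if it takes over 64 s, if anything falls off the work surface, if the arm or the gripper's body presses on something with over 40 N, if the wrist force passes 120 N, or if a joint passes its speed limit or range.

## Working session

There is one attempt and no reset: what is moved stays moved. The work goes in short steps, Python scripts to look and compute and a tool call to move; the robot and the scene stay as the last step left them, time stands still between calls to the robot, and variables do not carry over. Pictures are saved under pics/ and viewed, about 8 in all and at most 12, crops included, and the job is handed in when it is done.

Besides the shell and the picture viewer there is one more tool, called after ">>>" as name(argument=value, ...) on one line, values as JSON. servo_tool: Moves the arm, as the interface text tells. Its arguments: {"type":"object","properties":{"plan":{"type":"array"},"force":{"type":"number"}},"required":["plan"]}

```bash
mkdir -p pics
python3 - <<'E'
from plant import monitor, eyes, job, robot
import cv2,numpy as np
print(monitor.read_state()); print(robot.tips_ahead)
for n in ("top","side"):
    i=eyes.camera_info(n); print(n,i)
    cv2.imwrite(f"pics/{n}0.png",eyes.read_camera(n)[:,:,::-1])
E
```

```text
{'t': 0.0, 'q': array([-1.36939591e+00,  1.31154416e-01,  1.48924327e+00, -6.35969146e-06,
        1.52301373e+00, -8.54125438e-02]), 'dq': array([ 0.00031329,  0.00144338,  0.00073229, -0.00029198, -0.00046032,
       -0.00061613]), 'joint_torque': array([ 6.90280995e-04, -5.59847617e+01, -4.91758275e+01,  7.70951039e-02,
        3.55733733e-02, -1.40469292e-04]), 'tool_pos': array([ 0.16964153, -0.57495508,  0.22861124]), 'orientation': array([-3.10754711e+00, -4.48723174e-01,  1.75450522e-04]), 'force': array([ 0.41734918, -0.28736015,  0.1905609 ]), 'wrist_torque': array([-0.01330737,  0.05077103,  0.01498507]), 'opening': 0.09298057453239565}
0.011
top {'mtx': array([[416.6705581 ,   0.        , 309.00775143],
       [  0.        , 416.6705581 , 200.33586729],
       [  0.        ,   0.        ,   1.        ]]), 'D': array([-0.04551976,  0.        ,  0.        ,  0.        ,  0.        ]), 'R': array([[ 0.01648898, -0.99982564,  0.00876409],
       [-0.98093408, -0.01787372, -0.19351707],
       [ 0.19363998, -0.00540609, -0.98105776]]), 't': array([-0.07181003,  0.59016863,  1.18166996])}
side {'mtx': array([[414.90585338,   0.        , 316.68989553],
       [  0.        , 414.90585338, 199.37729982],
       [  0.        ,   0.        ,   1.        ]]), 'D': array([-0.02135745,  0.        ,  0.        ,  0.        ,  0.        ]), 'R': array([[ 0.9976709 ,  0.06767657,  0.00852353],
       [ 0.04871366, -0.61944282, -0.78352892],
       [-0.04774671,  0.78211922, -0.62129685]]), 't': array([-0.57158259, -0.00225998,  1.60798744])}
```

View pics/top0.png

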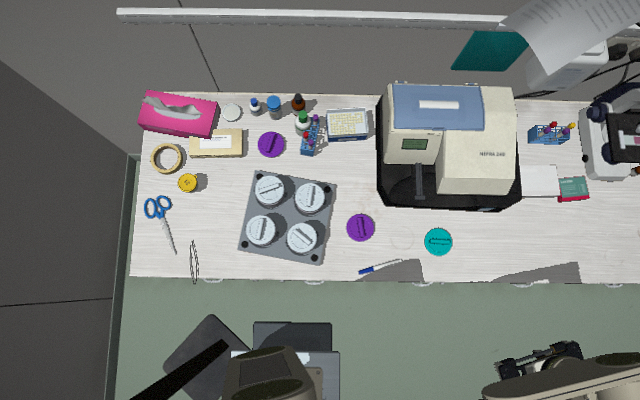

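View pics/side0.png

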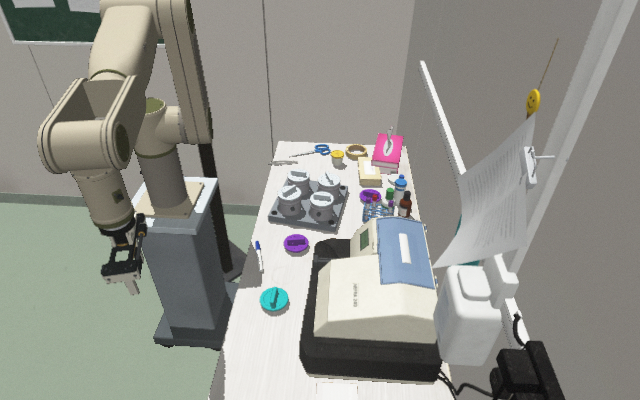

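The top view shows four white caps near (270,189), (310,198), (261,230) and (302,237) on the grey stand. The purple caps at (271,144) and (360,227) and the turquoise one at (438,241) are decoys. Next I measure the stand and confirm in one enlarged crop.

```bash
cat > h.py <<'E'
import cv2,numpy as np
from plant import monitor, eyes, job, robot
def ray(i,px,z):
    p=cv2.undistortPoints(np.float64(px).reshape(-1,1,2),i["mtx"],np.array(i["D"])).reshape(-1,2)
    d=np.c_[p,np.ones(len(p))]@i["R"]; c=-i["R"].T@i["t"]
    return (c+d*((z-c[2])/d[:,2])[:,None])[:,:2]
def proj(i,X):
    return cv2.projectPoints(np.float64(X).reshape(-1,1,3),cv2.Rodrigues(i["R"])[0],i["t"],i["mtx"],np.array(i["D"]))[0].reshape(-1,2)
E
python3 - <<'E'
from h import *
i=eyes.camera_info("top"); im=cv2.imread("pics/top0.png"); 
hsv=cv2.cvtColor(im,cv2.COLOR_BGR2HSV)
# corners of slab top
C=ray(i,[(255,170),(337,185),(321,264),(239,249)],.026); print("slab",C.round(3),C.mean(0))
m=((hsv[...,2]>165)&(hsv[...,1]<60)).astype(np.uint8)*255
m[:165]=0;m[270:]=0;m[:,:236]=0;m[:,340:]=0
m=cv2.morphologyEx(m,cv2.MORPH_CLOSE,np.ones((5,5)))
for c in cv2.findContours(m,0,2)[0]:
    if cv2.contourArea(c)>250:
        (p,r)=cv2.minEnclosingCircle(c); print(p,r,cv2.contourArea(c),ray(i,[p],.092))
r=cv2.resize(im[165:272,232:345],None,fx=5,fy=5,interpolation=cv2.INTER_CUBIC); cv2.imwrite("pics/crop1.png",r)
for n,p in dict(forceps=(194,262),marker=(380,266),cup=(187,183)).items(): print(n,ray(i,[p],.0))
E
```

```text
slab [[ 0.69   0.107]
 [ 0.647 -0.147]
 [ 0.406 -0.101]
 [ 0.446  0.145]] [0.54728273 0.0010782 ]
(287.5, 217.0) 73.18650817871094 10712.0 [[ 5.34769438e-01 -4.92032058e-04]]
forceps [[0.40570837 0.28392192]]
marker [[ 0.40361093 -0.28064194]]
cup [[0.65137349 0.3229619 ]]
```

View pics/crop1.png

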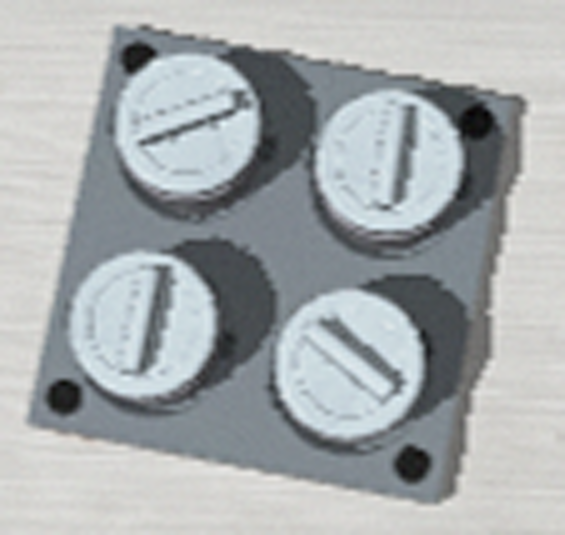

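>>> servo_tool(plan=[[[1, 10, 40, 10, 0, 0, 0], [1, 18, 44, 10, 0, 0, 0], [1, 20, 44, 10, 0, 0, 0], [1, 20, 44, 10, 0, 0, 0], [1, 20, 44, 10, 0, 0, 0], [1, 20, 44, 10, 0, 0, 0], [1, 20, 44, 10, 0, 0, 0], [1, 20, 44, 10, 0, 0, 0], [1, 20, 44, 10, 0, 0, 0], [1, 20, 44, 10, 0, 0, 0], [1, 20, 44, 10, 0, 0, 0], [1, 20, 44, 10, 0, 0, 0]]], force=20)

```text
t: 1.3
tool_pos: [0.3979, -0.0495, 0.3499]
orientation: [3.109, 0.449, 0.0]
force: [0.8, -0.6, 0.4]
opening: 0.0024
```

>>> servo_tool(plan=[[[1, 35, 20, 0, 0, 0, 0], [1, 40, 20, 0, 0, 0, 0], [1, 40, 10, 0, 0, 0, 0], [1, 0, 0, 0, 0, 0, 0], [1, 0, 0, 0, 0, 0, 0]]])

```text
t: 1.8
tool_pos: [0.5127, -0.0011, 0.3479]
orientation: [-3.108, -0.451, 0.006]
force: [0.5, 0.1, 0.0]
opening: 0.0006
```

Run:
```python
from h import *
import json
s=monitor.read_state(); print(s['t'],s['tool_pos'],s['orientation'],s['opening'])
i=eyes.camera_info("wrist"); im=eyes.read_camera("wrist")[:,:,::-1]
cv2.imwrite("pics/w1.png",im); json.dump({k:np.array(v).tolist() for k,v in i.items()},open("w1.json","w"))
print(-i["R"].T@i["t"]); print(i["R"].round(2))
```

```text
1.8 [ 0.51269241 -0.00108019  0.34791126] [-3.10830526 -0.45051359  0.00580078] 0.0006381397983498556
[0.58814716 0.02047805 0.50267764]
[[ 0.28 -0.96 -0.  ]
 [-0.92 -0.27  0.28]
 [-0.27 -0.08 -0.96]]
```

View pics/w1.png

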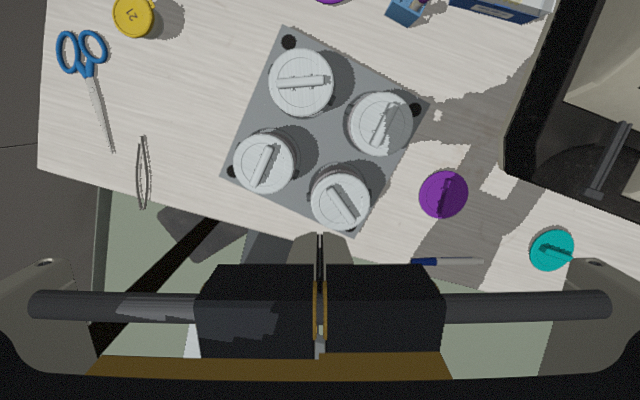

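The wrist view shows the caps at (301,82), (379,124), (263,161) and (341,199), with clear bars. I take an enlarged crop to read the bar ends.

Run:
```python
import cv2
im=cv2.imread("pics/w1.png")
cv2.imwrite("pics/crop2.png",cv2.resize(im[40:240,222:427],None,fx=3,fy=3,interpolation=cv2.INTER_CUBIC))
```

```text
(no output)
```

View pics/crop2.png

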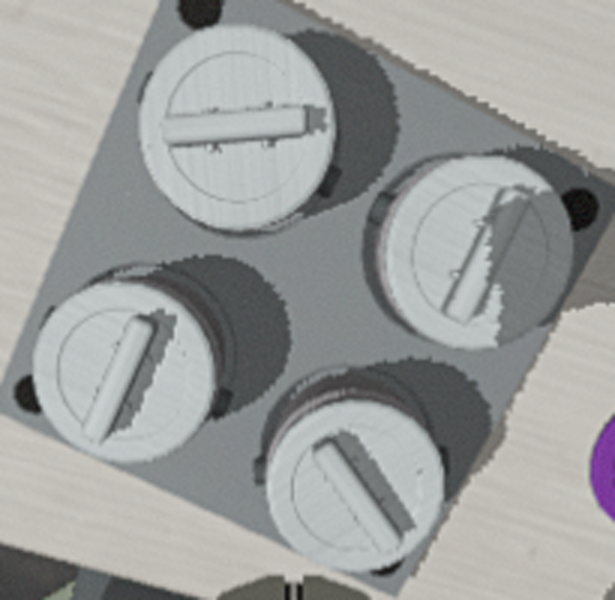

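Run:
```python
from h import *
import json
i={k:np.array(v) for k,v in json.load(open("w1.json")).items()}
off=np.array([222,40])
B=dict(TL=[(166,130),(305,121)],TR=[(460,312),(512,195)],BL=[(96,435),(143,322)],BR=[(327,447),(397,543)])
c=np.array([.547,.001])
for k,v in B.items():
    w=ray(i,np.array(v)/3+off,.110); d=w[1]-w[0]
    print(k,w.round(4).tolist(),"mid",w.mean(0).round(4),"len",np.linalg.norm(d).round(4),"ang",np.degrees(np.arctan2(d[1],d[0])).round(1))
for yaw in np.radians([-9.8]):
    R=np.array([[np.cos(yaw),-np.sin(yaw)],[np.sin(yaw),np.cos(yaw)]])
    print([(c+R@np.array(p)).round(4).tolist() for p in [(.06,.06),(.06,-.06),(-.06,.06),(-.06,-.06)]])
```

```text
TL [[0.6053, 0.0804], [0.6248, 0.0265]] mid [0.615  0.0534] len 0.0572 ang -70.1
TR [[0.5694, -0.06], [0.6217, -0.0649]] mid [ 0.5955 -0.0625] len 0.0525 ang -5.3
BL [[0.4713, 0.0784], [0.5263, 0.0703]] mid [0.4988 0.0744] len 0.0556 ang -8.5
BR [[0.4954, -0.0226], [0.4607, -0.0673]] mid [ 0.4781 -0.045 ] len 0.0566 ang -127.8
[[0.6163, 0.0499], [0.5959, -0.0683], [0.4981, 0.0703], [0.4777, -0.0479]]
```

>>> servo_tool(plan=[[[1, -9, -12, -30, 0, 0, 0], [1, -10, -13, -40, 0, 0, 0], [1, 0, 0, -40, 0, 0, 0], [1, 0, 0, -40, 0, 0, 0], [1, 0, 0, -35, 0, 0, 0], [1, 0, 0, -20, 0, 0, 0], [1, 0, 0, -9, 0, 0, 0], [1, 0, 0, 0, 0, 0, 0], [1, 0, 0, 0, 0, 0, 0]]])

```text
t: 2.75
tool_pos: [0.4945, -0.0269, 0.1375]
orientation: [3.109, 0.448, 0.004]
force: [0.2, -0.5, 0.6]
opening: 0.0006
```

>>> servo_tool(plan=[[[1, 0, 0, -8, 0, 0, 0], [1, 0, 0, 0, 0, 0, 0], [1, 0, 0, -3, 0, 0, 0], [1, 0, 0, 0, 0, 0, 0]]])

```text
t: 3.15
tool_pos: [0.494, -0.0265, 0.1247]
orientation: [3.109, 0.449, 0.001]
force: [0.9, 0.2, 1.0]
opening: 0.0003
```

>>> servo_tool(plan=[[[1, 0, 0, -1.5, 0, 0, 0], [1, 0, 0, 0, 0, 0, 0], [1, 0, 0, 0, 0, 0, 0]]])

```text
t: 3.45
tool_pos: [0.4946, -0.0262, 0.1241]
orientation: [-3.109, -0.449, -0.003]
force: [0.6, 2.5, 5.2]
opening: 0.0003
```

>>> servo_tool(plan=[[[1, 0, 0, -1.5, 0, 0, 0], [1, 0, 0, 0, 0, 0, 0], [1, 0, 0, 0, 0, 0, 0]]])

```text
t: 3.75
tool_pos: [0.4954, -0.026, 0.1233]
orientation: [-3.109, -0.449, -0.006]
force: [1.4, 2.7, 8.1]
opening: 0.0003
```

>>> servo_tool(plan=[[[1, 0, 0, 18, 0, 0, 0], [1, 10, 30, 0, 0, 0, 0], [1, 10, 35, 0, 0, 0, 0], [1, 8, 30, 0, 0, 0, 0], [1, 0, 0, -8, 0, 0, 0], [1, 0, 0, 0, 0, 0, 0], [1, 0, 0, -7, 0, 0, 0], [1, 0, 0, 0, 0, 0, 0], [1, 0, 0, 0, 0, 0, 0]]])

```text
t: 4.65
tool_pos: [0.5214, 0.0676, 0.1243]
orientation: [3.11, 0.447, -0.001]
force: [0.3, -0.3, -0.2]
opening: 0.0005
```

>>> servo_tool(plan=[[[1, 0, 0, -1.5, 0, 0, 0], [1, 0, 0, 0, 0, 0, 0], [1, 0, 0, 0, 0, 0, 0]]])

```text
t: 4.95
tool_pos: [0.5218, 0.0683, 0.1233]
orientation: [3.109, 0.448, 0.0]
force: [-0.5, -0.0, 0.7]
opening: 0.0003
```

>>> servo_tool(plan=[[[1, 0, 0, -1.5, 0, 0, 0], [1, 0, 0, 0, 0, 0, 0], [1, 0, 0, 0, 0, 0, 0]]])

```text
t: 5.25
tool_pos: [0.5217, 0.0685, 0.1216]
orientation: [-3.109, -0.449, 0.0]
force: [0.2, -0.5, 0.8]
opening: 0.0006
```

>>> servo_tool(plan=[[[1, 0, 0, -1.5, 0, 0, 0], [1, 0, 0, 0, 0, 0, 0], [1, 0, 0, 0, 0, 0, 0]]])

```text
t: 5.55
tool_pos: [0.5225, 0.0686, 0.1213]
orientation: [3.109, 0.449, 0.003]
force: [-0.5, 0.8, 6.6]
opening: 0.0003
```

>>> servo_tool(plan=[[[1, 0, 0, -1.5, 0, 0, 0], [1, 0, 0, 0, 0, 0, 0], [1, 0, 0, 0, 0, 0, 0]]])

```text
t: 5.85
tool_pos: [0.5233, 0.0687, 0.1212]
orientation: [3.109, 0.449, 0.006]
force: [-3.0, 0.1, 13.5]
opening: 0.0006
```

>>> servo_tool(plan=[[[1, 0, 0, 22, 0, 0, 0], [1, -15, -34, 0, 0, 0, 0], [1, -15, -35, 0, 0, 0, 0], [1, -15, -35, 0, 0, 0, 0], [1, -15, -30, 0, 0, 0, 0], [1, 0, 0, -8, 0, 0, 0], [1, 0, 0, 0, 0, 0, 0], [1, 0, 0, -4, 0, 0, 0], [1, 0, 0, 0, 0, 0, 0], [1, 0, 0, 0, 0, 0, 0]]])

```text
t: 6.85
tool_pos: [0.462, -0.0647, 0.1285]
orientation: [-3.109, -0.451, 0.001]
force: [1.1, 0.1, -0.5]
opening: 0.0009
```

>>> servo_tool(plan=[[[1, 0, 0, -2, 0, 0, 0], [1, 0, 0, 0, 0, 0, 0], [1, 0, 0, 0, 0, 0, 0]]])

```text
t: 7.15
tool_pos: [0.4618, -0.0653, 0.1266]
orientation: [-3.109, -0.45, 0.0]
force: [-0.5, -0.2, -0.2]
opening: 0.0004
```

>>> servo_tool(plan=[[[1, 0, 0, -2, 0, 0, 0], [1, 0, 0, 0, 0, 0, 0], [1, 0, 0, 0, 0, 0, 0]]])

```text
t: 7.45
tool_pos: [0.4617, -0.0655, 0.1246]
orientation: [-3.109, -0.449, -0.0]
force: [-0.1, -0.6, 0.6]
opening: 0.0007
```

>>> servo_tool(plan=[[[1, 0, 0, -2, 0, 0, 0], [1, 0, 0, 0, 0, 0, 0], [1, 0, 0, 0, 0, 0, 0]]])

```text
t: 7.75
tool_pos: [0.4621, -0.0657, 0.1231]
orientation: [3.109, 0.449, 0.001]
force: [-0.9, -1.1, 5.5]
opening: 0.0004
```

BR (lower right, nearest the robot) stops hard about 2 mm higher than BL and gives before stopping, so it is the rocking cap. I now go beside its outer end to push it round.

>>> servo_tool(plan=[[[1, 0, 0, 24, 0, 0, 0], [1, -7, 6, 0, 0, 0, 0.12], [1, -7, 6, 0, 0, 0, 0.12], [1, -7, 5, 0, 0, 0, 0.13], [1, -1, 0, 0, 0, 0, 0.13], [1, 0, 0, 0, 0, 0, 0.12], [1, 0, 0, 0, 0, 0, 0]]])

```text
t: 8.45
tool_pos: [0.4396, -0.0484, 0.1463]
orientation: [-2.823, -1.379, 0.0]
force: [0.9, 0.3, -0.6]
opening: 0.0005
```

Run:
```python
from h import *
from scipy.spatial.transform import Rotation as Ro
s=monitor.read_state(); print(s['t'],s['tool_pos'],s['force'],s['q'],s['opening'])
x=Ro.from_rotvec(s['orientation']).as_matrix()[:,0]; print("toolx deg",np.degrees(np.arctan2(x[1],x[0])))
im=eyes.read_camera("wrist")[:,:,::-1]; i=eyes.camera_info("wrist")
cv2.imwrite("pics/w2.png",im)
tcp=s['tool_pos']; print(proj(i,[tcp+[0,0,-.011],[.478,-.0465,.114]]))
c=np.array([.478,-.0465])
def P(t,d):
    t=np.radians(t);u=np.array([np.cos(t),np.sin(t)]);n=np.array([-u[1],u[0]]);return c+.025*u-d*n
for t in range(232,282,5): print(t,(P(t,.0235)*1000).round(1))
```

```text
8.45 [ 0.43955721 -0.04836875  0.14634446] [ 0.92544808  0.27120965 -0.55998383] [-2.25734574e-01 -2.55431530e-01  2.01137428e+00  1.14090980e-04
  1.38595692e+00  4.36242834e-01] 0.0005236212846261819
toolx deg 52.07028625589947
[[317.9376887  245.87676345]
 [362.9535575  196.10147063]]
232 [444.1 -51.7]
237 [444.7 -54.7]
242 [445.5 -57.5]
247 [446.6 -60.3]
252 [447.9 -63. ]
257 [449.5 -65.6]
262 [451.2 -68. ]
267 [453.2 -70.2]
272 [455.4 -72.3]
277 [457.7 -74.2]
```

View pics/w2.png

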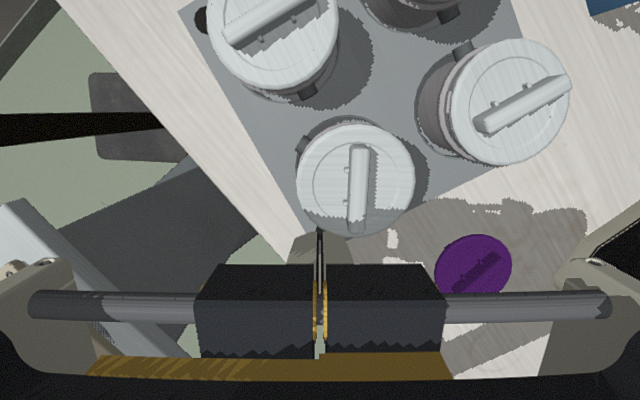

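In this view, TR (505,100) appears to show a light gap under its plate on the left. I press TR too, for comparison, before pushing anything.

>>> servo_tool(plan=[[[1, 33, -3, 0, 0, 0, 0], [1, 33, -4, 0, 0, 0, 0], [1, 33, -3, 0, 0, 0, 0], [1, 32, -3, 0, 0, 0, 0], [1, 0, 0, -10, 0, 0, 0], [1, 0, 0, -8, 0, 0, 0], [1, 0, 0, 0, 0, 0, 0], [1, 0, 0, 0, 0, 0, 0]]])

```text
t: 9.3
tool_pos: [0.5695, -0.0613, 0.1282]
orientation: [-2.824, -1.375, 0.002]
force: [0.4, -0.0, -0.2]
opening: 0.0005
```

>>> servo_tool(plan=[[[1, 0, 0, -2, 0, 0, 0], [1, 0, 0, 0, 0, 0, 0], [1, 0, 0, 0, 0, 0, 0]]])

```text
t: 9.6
tool_pos: [0.5708, -0.0615, 0.1271]
orientation: [2.824, 1.376, 0.001]
force: [0.1, -0.4, -0.1]
opening: 0.0005
```

>>> servo_tool(plan=[[[1, 0, 0, -1.5, 0, 0, 0], [1, 0, 0, 0, 0, 0, 0], [1, 0, 0, 0, 0, 0, 0]]])

```text
t: 9.9
tool_pos: [0.5707, -0.0615, 0.1251]
orientation: [-2.824, -1.376, 0.0]
force: [-0.2, -0.8, -0.9]
opening: 0.0004
```

>>> servo_tool(plan=[[[1, 0, 0, -1.5, 0, 0, 0], [1, 0, 0, 0, 0, 0, 0], [1, 0, 0, 0, 0, 0, 0]]])

```text
t: 10.2
tool_pos: [0.5707, -0.0615, 0.1235]
orientation: [-2.824, -1.376, 0.0]
force: [0.6, -0.3, 0.7]
opening: 0.0006
```

>>> servo_tool(plan=[[[1, 0, 0, -1.5, 0, 0, 0], [1, 0, 0, 0, 0, 0, 0], [1, 0, 0, 0, 0, 0, 0]]])

```text
t: 10.5
tool_pos: [0.5707, -0.0615, 0.122]
orientation: [-2.824, -1.376, 0.0]
force: [-0.3, -0.3, 1.3]
opening: 0.0005
```

>>> servo_tool(plan=[[[1, 0, 0, -1, 0, 0, 0], [1, 0, 0, 0, 0, 0, 0], [1, 0, 0, 0, 0, 0, 0]]])

```text
t: 10.8
tool_pos: [0.5709, -0.0615, 0.1213]
orientation: [2.824, 1.376, 0.001]
force: [-0.1, 0.3, 1.4]
opening: 0.0002
```

>>> servo_tool(plan=[[[1, 0, 0, -1, 0, 0, 0], [1, 0, 0, 0, 0, 0, 0], [1, 0, 0, 0, 0, 0, 0]]])

```text
t: 11.1
tool_pos: [0.5714, -0.0616, 0.1213]
orientation: [2.823, 1.376, 0.002]
force: [-1.3, -0.1, 5.8]
opening: 0.0004
```

TR stops hard at 0.1213, the same as BL, so both are seated. BR alone gives and stops about 2 mm higher, so I return beside it.

>>> servo_tool(plan=[[[1, 0, 0, 27, 0, 0, 0], [1, -33, 3, 0, 0, 0, 0], [1, -33, 4, 0, 0, 0, 0], [1, -33, 3, 0, 0, 0, 0], [1, -33, 3, 0, 0, 0, 0], [1, 0, 0, -10, 0, 0, 0], [1, 0, 0, -10, 0, 0, 0], [1, 0, 0, -8, 0, 0, 0], [1, 0, 0, -6, 0, 0, 0], [1, 0, 0, 0, 0, 0, 0], [1, 0, 0, 0, 0, 0, 0]]])

```text
t: 12.2
tool_pos: [0.4389, -0.0485, 0.1128]
orientation: [-2.824, -1.376, 0.001]
force: [-0.7, -0.4, 0.1]
opening: 0.0002
```

>>> servo_tool(plan=[[[1, 3, -2, -1, 0, 0, 0], [1, 2, -1.5, 0, 0, 0, 0], [1, 0, 0, 0, 0, 0, 0]]])

```text
t: 12.5
tool_pos: [0.4443, -0.0523, 0.1124]
orientation: [2.824, 1.376, 0.001]
force: [0.7, 0.1, -0.9]
opening: 0.0003
```

>>> servo_tool(plan=[[[1, 2, -1.5, 0, 0, 0, 0], [1, 2, -1.5, 0, 0, 0, 0], [1, 0, 0, 0, 0, 0, 0]]])

```text
t: 12.8
tool_pos: [0.4479, -0.0552, 0.1122]
orientation: [2.824, 1.376, 0.0]
force: [-0.7, -0.3, -0.1]
opening: 0.0003
```

>>> servo_tool(plan=[[[1, 2, -1.5, 0, 0, 0, 0], [1, 2, -1.5, 0, 0, 0, 0], [1, 0, 0, 0, 0, 0, 0]]])

```text
t: 13.1
tool_pos: [0.4522, -0.0582, 0.1122]
orientation: [2.824, 1.376, 0.001]
force: [-0.6, -0.9, 0.1]
opening: 0.0003
```

>>> servo_tool(plan=[[[1, 2, -1.5, 0, 0, 0, 0], [1, 2, -1.5, 0, 0, 0, 0], [1, 0, 0, 0, 0, 0, 0]]])

```text
t: 13.4
tool_pos: [0.455, -0.0603, 0.1119]
orientation: [-2.822, -1.375, 0.002]
force: [-6.7, 5.3, 5.0]
opening: 0.0008
```

>>> servo_tool(plan=[[[1, 2, -1.5, 0, 0, 0, 0], [1, 2, -1.5, 0, 0, 0, 0], [1, 0, 0, 0, 0, 0, 0]]])

```text
t: 13.7
tool_pos: [0.458, -0.0631, 0.1122]
orientation: [-2.821, -1.375, 0.005]
force: [-11.3, 2.7, 8.5]
opening: 0.0007
```

Run:
```python
from h import *
s=monitor.read_state(); print(s['t'],s['tool_pos'],s['force'],s['wrist_torque'])
im=eyes.read_camera("wrist")[:,:,::-1]
cv2.imwrite("pics/w3.png",cv2.resize(im[100:300,220:460],None,fx=3,fy=3,interpolation=cv2.INTER_CUBIC))
```

```text
13.7 [ 0.45797179 -0.06313248  0.11222375] [-11.27385597   2.65624286   8.51548063] [0.34345081 1.92386333 0.022552  ]
```

View pics/w3.png

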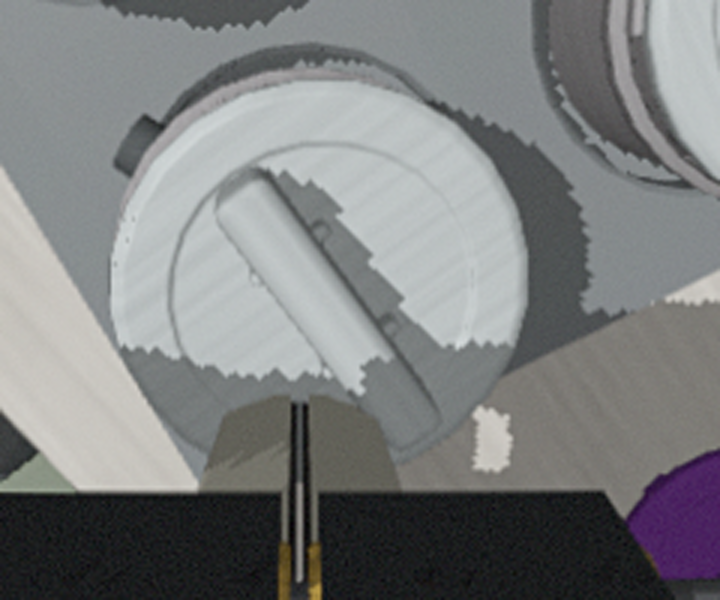

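The bar has turned about 39° in the picture and force has now risen to 11 N, so the lugs have probably caught. I back off and lift clear.

>>> servo_tool(plan=[[[1, -4, 1, 0, 0, 0, 0], [1, -5, 3, 0, 0, 0, 0], [1, -5, 3, 0, 0, 0, 0], [1, 0, 0, 0, 0, 0, 0]]])

```text
t: 14.15
tool_pos: [0.4454, -0.0567, 0.1122]
orientation: [2.824, 1.376, 0.0]
force: [0.3, -0.1, -0.0]
opening: 0.0005
```

>>> servo_tool(plan=[[[1, 0, 0, 20, 0, 0, 0], [1, 0, 0, 25, 0, 0, 0], [1, 0, 0, 30, 0, 0, 0], [1, 0, 0, 20, 0, 0, 0], [1, 0, 0, 0, 0, 0, 0], [1, 0, 0, 0, 0, 0, 0], [1, 0, 0, 0, 0, 0, 0]]])

```text
t: 14.85
tool_pos: [0.4451, -0.0568, 0.2057]
orientation: [-2.823, -1.376, 0.002]
force: [0.0, -0.0, 0.3]
opening: 0.0004
```

Run:
```python
from h import *
import json
s=monitor.read_state(); print(s['t'],s['tool_pos'],s['force'])
i=eyes.camera_info("wrist");im=eyes.read_camera("wrist")[:,:,::-1]
json.dump({k:np.array(v).tolist() for k,v in i.items()},open("w4.json","w"))
p=proj(i,[[.478,-.0465,.11]])[0].round().astype(int); print(p)
x0=max(0,p[0]-100);y0=max(0,p[1]-100);print(x0,y0)
cv2.imwrite("pics/w4.png",cv2.resize(im[y0:y0+200,x0:x0+260],None,fx=3,fy=3,interpolation=cv2.INTER_CUBIC))
```

```text
14.85 [ 0.44507242 -0.05683218  0.20566792] [ 0.04029128 -0.00173064  0.25235122]
[342 172]
242 72
```

View pics/w4.png

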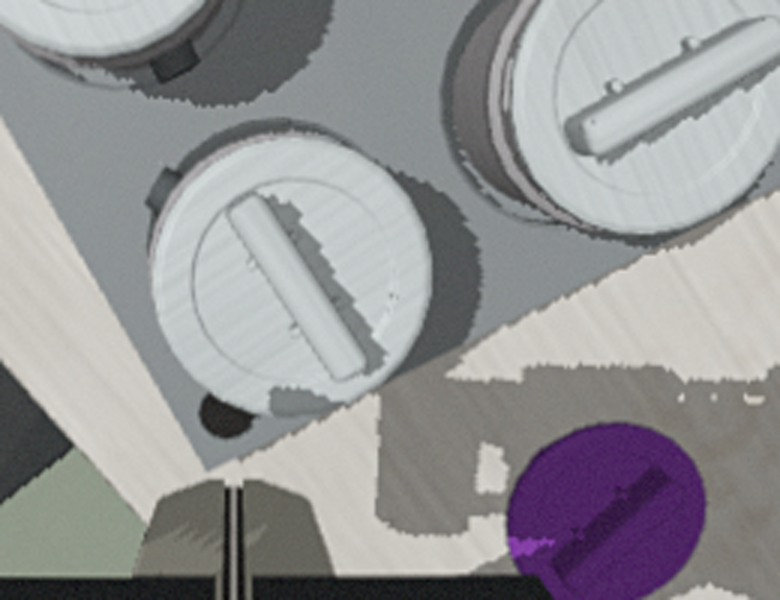

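The picture shows the bar turned, from (243,203) to (348,372) in the crop. I compute the press point.

Run:
```python
from h import *
import json
i={k:np.array(v) for k,v in json.load(open("w4.json")).items()}
w=ray(i,np.array([(243,203),(348,372)])/3+[242,72],.11); d=w[1]-w[0]
print(w,w.mean(0),np.linalg.norm(d),np.degrees(np.arctan2(d[1],d[0])))
m=w.mean(0); print(m+.025*d/np.linalg.norm(d), m-.025*d/np.linalg.norm(d), ((m-.025*d/np.linalg.norm(d))-monitor.read_state()['tool_pos'][:2])*1000)
```

```text
[[ 0.48218522 -0.01507898]
 [ 0.47655453 -0.07174384]] [ 0.47936987 -0.04341141] 0.05694392489059425 -95.67475115465749
[ 0.47689784 -0.06828889] [ 0.4818419  -0.01853393] [36.91085744 38.24730696]
```

>>> servo_tool(plan=[[[1, 18, 18, -20, 0, 0, 0], [1, 19, 18, -25, 0, 0, 0], [1, 0, 0, -20, 0, 0, 0], [1, 0, 0, -10, 0, 0, 0], [1, 0, 0, -5, 0, 0, 0], [1, 0, 0, 0, 0, 0, 0], [1, 0, 0, -2.5, 0, 0, 0], [1, 0, 0, 0, 0, 0, 0]]])

```text
t: 15.7
tool_pos: [0.4832, -0.0213, 0.1254]
orientation: [2.824, 1.375, 0.002]
force: [-0.2, -0.1, -0.7]
opening: 0.0003
```

>>> servo_tool(plan=[[[1, 0, 0, -1, 0, 0, 0], [1, 0, 0, 0, 0, 0, 0], [1, 0, 0, 0, 0, 0, 0]]])

```text
t: 16.0
tool_pos: [0.4829, -0.021, 0.1239]
orientation: [2.824, 1.376, 0.001]
force: [0.5, 0.1, 0.1]
opening: 0.0007
```

>>> servo_tool(plan=[[[1, 0, 0, -1, 0, 0, 0], [1, 0, 0, 0, 0, 0, 0], [1, 0, 0, 0, 0, 0, 0]]])

```text
t: 16.3
tool_pos: [0.483, -0.0209, 0.123]
orientation: [2.824, 1.376, 0.001]
force: [-1.1, 1.1, 3.6]
opening: 0.0003
```

>>> servo_tool(plan=[[[1, 0, 0, -1, 0, 0, 0], [1, 0, 0, 0, 0, 0, 0], [1, 0, 0, 0, 0, 0, 0]]])

```text
t: 16.6
tool_pos: [0.4832, -0.0206, 0.1227]
orientation: [-2.824, -1.376, -0.002]
force: [-2.6, 3.8, 9.6]
opening: 0.0005
```

It stops at 0.1228 where the seated ones stop at 0.1213, which is suspicious. I test the other end.

>>> servo_tool(plan=[[[1, 0, 0, 10, 0, 0, 0], [1, -3, -23, 0, 0, 0, 0], [1, -3, -23, 0, 0, 0, 0], [1, 0, 0, 0, 0, 0, 0], [1, 0, 0, -5, 0, 0, 0], [1, 0, 0, 0, 0, 0, 0], [1, 0, 0, 0, 0, 0, 0]]])

```text
t: 17.3
tool_pos: [0.4765, -0.0663, 0.1262]
orientation: [-2.823, -1.377, 0.001]
force: [0.3, 0.4, -0.5]
opening: 0.0006
```

>>> servo_tool(plan=[[[1, 0, 0, -2, 0, 0, 0], [1, 0, 0, 0, 0, 0, 0], [1, 0, 0, 0, 0, 0, 0]]])

```text
t: 17.6
tool_pos: [0.4767, -0.0667, 0.1246]
orientation: [-2.824, -1.377, 0.0]
force: [-0.1, -0.0, 0.4]
opening: 0.0005
```

>>> servo_tool(plan=[[[1, 0, 0, -1, 0, 0, 0], [1, 0, 0, 0, 0, 0, 0], [1, 0, 0, 0, 0, 0, 0]]])

```text
t: 17.9
tool_pos: [0.4767, -0.067, 0.1236]
orientation: [-2.824, -1.376, 0.0]
force: [-0.0, -0.1, 0.3]
opening: 0.0005
```

>>> servo_tool(plan=[[[1, 0, 0, -1, 0, 0, 0], [1, 0, 0, 0, 0, 0, 0], [1, 0, 0, 0, 0, 0, 0]]])

```text
t: 18.2
tool_pos: [0.477, -0.067, 0.1229]
orientation: [2.824, 1.376, 0.001]
force: [-0.5, -0.2, 2.6]
opening: 0.0004
```

>>> servo_tool(plan=[[[1, 0, 0, -1, 0, 0, 0], [1, 0, 0, 0, 0, 0, 0], [1, 0, 0, 0, 0, 0, 0]]])

```text
t: 18.5
tool_pos: [0.4771, -0.0672, 0.1225]
orientation: [2.824, 1.376, 0.001]
force: [-2.7, -0.1, 7.7]
opening: 0.0008
```

```bash
cat > snap.py <<'E'
from h import *
import sys,pickle
s=monitor.read_state(); i=eyes.camera_info("wrist"); im=eyes.read_camera("wrist")
pickle.dump((s,i,im),open(sys.argv[1]+".pkl","wb")); print(s['t'],s['tool_pos'],s['force'])
E
python3 snap.py A
```

```text
18.5 [ 0.47707807 -0.06721115  0.12254642] [-2.68233855 -0.14917456  7.72208739]
```

>>> servo_tool(plan=[[[1, 0, 0, 5, 0, 0, 0], [1, 0, 0, 0, 0, 0, 0], [1, 0, 0, 0, 0, 0, 0], [1, 0, 0, 0, 0, 0, 0]]])

```text
t: 18.95
tool_pos: [0.4765, -0.0669, 0.1263]
orientation: [-2.824, -1.376, 0.001]
force: [-0.4, 0.4, 0.6]
opening: 0.0007
```

```bash
python3 snap.py B
python3 - <<'E'
from h import *
import pickle
(sa,ia,A),(sb,ib,Bm)=[pickle.load(open(n+".pkl","rb")) for n in "AB"]
ga,gb=[cv2.cvtColor(x,cv2.COLOR_RGB2GRAY) for x in (A,Bm)]
caps=dict(TL=(.615,.052),TR=(.5957,-.065),BL=(.4985,.072),BR=(.4785,-.0455))
for k,c in caps.items():
    m=np.zeros_like(ga); p=proj(ia,[[*c,.1]])[0]; r=abs(proj(ia,[[c[0]+.04,c[1],.1]])[0]-p); r=int(np.hypot(*r))
    cv2.circle(m,tuple(int(v) for v in p),r,255,-1); m[235:]=0
    f=cv2.goodFeaturesToTrack(ga,60,.01,4,mask=m)
    if f is None: print(k,p,r,"none");continue
    g,st,_=cv2.calcOpticalFlowPyrLK(ga,gb,f,None,winSize=(15,15)); ok=st[:,0]>0
    f,g=f[ok,0],g[ok,0]
    X=np.c_[ray(ia,f,.1),np.full(len(f),.1)]; pred=proj(ib,X)-f; res=(g-f)-pred
    print(k,p.round(),r,len(f),"flow",np.median(g-f,0).round(2),"pred",np.median(pred,0).round(2),"res",np.median(res,0).round(2), "q",np.percentile(res,[25,75],axis=0).round(2).tolist())
E
```

```text
18.95 [ 0.47652985 -0.0669092   0.12630517] [-0.44446042  0.39932516  0.57877981]
TL [387.8025023  -93.37653509] 82 none
TR [477. 118.] 73 60 flow [-1.6 -0.5] pred [-1.88 -0.46] res [0.09 0.01] q [[-0.0, -0.06], [0.39, 0.09]]
BL [190.  27.] 76 50 flow [3.89 1.16] pred [4.01 1.4 ] res [-0.12 -0.06] q [[-0.21, -0.19], [-0.04, 0.01]]
BR [298. 212.] 64 51 flow [ 1.93 -1.57] pred [ 1.67 -2.03] res [-0.08  0.09] q [[-0.47, -0.33], [0.42, 1.8]]
```

Run:
```python
from h import *
import pickle
(sa,ia,A),(sb,ib,Bm)=[pickle.load(open(n+".pkl","rb")) for n in "AB"]
ga,gb=[cv2.cvtColor(x,cv2.COLOR_RGB2GRAY) for x in (A,Bm)]
m=np.zeros_like(ga); cv2.circle(m,(298,212),75,255,-1); m[232:]=0
f=cv2.goodFeaturesToTrack(ga,40,.01,5,mask=m); g,st,_=cv2.calcOpticalFlowPyrLK(ga,gb,f,None,winSize=(13,13))
f,g=f[:,0],g[:,0]; X=np.c_[ray(ia,f,.105),np.full(len(f),.105)]; res=g-proj(ib,X)
o=np.argsort(f[:,1]); print(np.c_[f,res][o].round(1).tolist())
v=np.vstack([A[110:310,200:420],Bm[110:310,200:420]])
v=np.hstack([A[110:290,205:405],Bm[110:290,205:405]])[:,:,::-1]
cv2.imwrite("pics/ab.png",cv2.resize(v,None,fx=2,fy=2,interpolation=cv2.INTER_CUBIC))
```

```text
[[310.0, 139.0, 0.2, 0.2], [320.0, 142.0, -0.6, 0.0], [330.0, 145.0, 0.1, 0.3], [340.0, 153.0, -0.6, -0.1], [245.0, 162.0, -0.3, 0.0], [278.0, 164.0, 0.1, -0.5], [291.0, 166.0, 0.3, 0.2], [283.0, 167.0, 0.4, -0.1], [241.0, 167.0, -0.4, 0.2], [276.0, 170.0, -0.1, -0.6], [265.0, 173.0, 0.3, -1.2], [261.0, 178.0, -0.0, -0.9], [359.0, 180.0, -0.3, 0.2], [302.0, 180.0, -1.7, -1.6], [294.0, 184.0, -0.2, -0.6], [297.0, 188.0, -0.2, -0.4], [310.0, 189.0, 0.1, 0.1], [233.0, 191.0, -0.4, -0.1], [231.0, 205.0, -0.5, 1.0], [319.0, 205.0, -0.2, -0.1], [362.0, 211.0, -0.3, 1.0], [344.0, 211.0, -0.6, 0.5], [314.0, 212.0, -0.3, -0.0], [276.0, 212.0, 3.0, 1.6], [285.0, 213.0, -0.2, 0.0], [327.0, 213.0, -2.6, -2.2], [270.0, 213.0, 2.4, 2.5], [252.0, 215.0, -0.6, -0.2], [317.0, 216.0, -0.4, -0.0], [329.0, 218.0, -2.0, -0.7], [270.0, 219.0, 2.4, 2.5], [335.0, 221.0, -0.6, 0.8], [349.0, 221.0, -3.2, 1.9], [354.0, 221.0, -1.2, 2.2], [342.0, 222.0, -2.7, 1.5], [298.0, 225.0, 2.2, 2.4], [306.0, 226.0, 2.4, 2.3], [311.0, 227.0, 1.8, 2.4], [270.0, 227.0, 2.3, 2.5], [324.0, 230.0, -0.3, 2.1]]
```

View pics/ab.png

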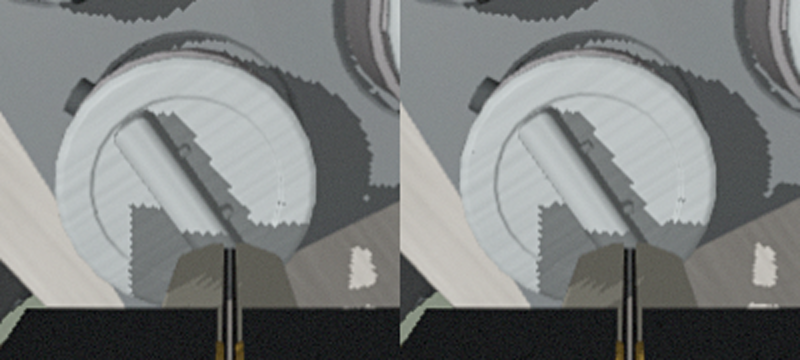

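The cap barely tilts now (flow residual on the bar under about 1 px), but its bar sits about 1.5 mm high. It may be canted about the bar with one lug down, so I probe both sides of the plate.

>>> servo_tool(plan=[[[1, 0, 0, 12, 0, 0, 0], [1, 16, 13, 0, 0, 0, 0], [1, 16, 13, 0, 0, 0, 0], [1, 0, 0, -12, 0, 0, 0], [1, 0, 0, -12, 0, 0, 0], [1, 0, 0, -4, 0, 0, 0], [1, 0, 0, 0, 0, 0, 0], [1, 0, 0, 0, 0, 0, 0]]])

```text
t: 19.8
tool_pos: [0.5083, -0.0413, 0.1105]
orientation: [-2.824, -1.375, 0.001]
force: [-0.7, 0.4, 0.5]
opening: 0.0005
```

>>> servo_tool(plan=[[[1, 0, 0, -1.5, 0, 0, 0], [1, 0, 0, 0, 0, 0, 0], [1, 0, 0, 0, 0, 0, 0]]])

```text
t: 20.1
tool_pos: [0.5089, -0.0411, 0.1094]
orientation: [2.824, 1.376, 0.001]
force: [-0.4, -0.3, 1.1]
opening: 0.0007
```

>>> servo_tool(plan=[[[1, 0, 0, -1.5, 0, 0, 0], [1, 0, 0, 0, 0, 0, 0], [1, 0, 0, 0, 0, 0, 0]]])

```text
t: 20.4
tool_pos: [0.5087, -0.041, 0.1076]
orientation: [-2.824, -1.376, 0.0]
force: [-0.5, -0.1, -0.7]
opening: 0.0007
```

>>> servo_tool(plan=[[[1, 0, 0, -1.5, 0, 0, 0], [1, 0, 0, 0, 0, 0, 0], [1, 0, 0, 0, 0, 0, 0]]])

```text
t: 20.7
tool_pos: [0.5087, -0.041, 0.106]
orientation: [-2.824, -1.376, 0.0]
force: [0.1, -0.4, -0.3]
opening: 0.0003
```

>>> servo_tool(plan=[[[1, 0, 0, -1, 0, 0, 0], [1, 0, 0, 0, 0, 0, 0], [1, 0, 0, 0, 0, 0, 0]]])

```text
t: 21.0
tool_pos: [0.5087, -0.041, 0.1051]
orientation: [-2.824, -1.376, 0.0]
force: [-0.4, 1.0, 0.2]
opening: 0.0004
```

>>> servo_tool(plan=[[[1, 0, 0, -1, 0, 0, 0], [1, 0, 0, 0, 0, 0, 0], [1, 0, 0, 0, 0, 0, 0]]])

```text
t: 21.3
tool_pos: [0.5087, -0.041, 0.1041]
orientation: [-2.824, -1.376, 0.0]
force: [0.7, 0.6, 0.0]
opening: 0.0006
```

>>> servo_tool(plan=[[[1, 0, 0, -1, 0, 0, 0], [1, 0, 0, 0, 0, 0, 0], [1, 0, 0, 0, 0, 0, 0]]])

```text
t: 21.6
tool_pos: [0.5089, -0.041, 0.1033]
orientation: [2.824, 1.376, 0.0]
force: [0.2, -0.1, 1.4]
opening: 0.0004
```

The +x side is down at the home height (contact 0.1033). Next is the -x side.

>>> servo_tool(plan=[[[1, 0, 0, 18, 0, 0, 0], [1, 0, 0, 15, 0, 0, 0], [1, -20, -2, 0, 0, 0, 0], [1, -20, -2, 0, 0, 0, 0], [1, -19, -2, 0, 0, 0, 0], [1, 0, 0, 0, 0, 0, 0], [1, 0, 0, -12, 0, 0, 0], [1, 0, 0, -8, 0, 0, 0], [1, 0, 0, -4, 0, 0, 0], [1, 0, 0, 0, 0, 0, 0], [1, 0, 0, 0, 0, 0, 0]]])

```text
t: 22.7
tool_pos: [0.4498, -0.0469, 0.1118]
orientation: [-2.824, -1.376, 0.001]
force: [-0.3, -0.0, 0.9]
opening: 0.0004
```

>>> servo_tool(plan=[[[1, 0, 0, -2, 0, 0, 0], [1, 0, 0, 0, 0, 0, 0], [1, 0, 0, 0, 0, 0, 0]]])

```text
t: 23.0
tool_pos: [0.4499, -0.047, 0.1103]
orientation: [2.824, 1.376, 0.0]
force: [0.5, -0.1, 0.1]
opening: 0.0008
```

>>> servo_tool(plan=[[[1, 0, 0, -1.5, 0, 0, 0], [1, 0, 0, 0, 0, 0, 0], [1, 0, 0, 0, 0, 0, 0]]])

```text
t: 23.3
tool_pos: [0.4497, -0.047, 0.1086]
orientation: [-2.824, -1.376, 0.0]
force: [-0.1, -0.3, 0.2]
opening: 0.0002
```

>>> servo_tool(plan=[[[1, 0, 0, -1.5, 0, 0, 0], [1, 0, 0, 0, 0, 0, 0], [1, 0, 0, 0, 0, 0, 0]]])

```text
t: 23.6
tool_pos: [0.4497, -0.047, 0.1071]
orientation: [-2.824, -1.376, 0.0]
force: [0.2, 0.2, 0.2]
opening: 0.0004
```

>>> servo_tool(plan=[[[1, 0, 0, -1, 0, 0, 0], [1, 0, 0, 0, 0, 0, 0], [1, 0, 0, 0, 0, 0, 0]]])

```text
t: 23.9
tool_pos: [0.4499, -0.047, 0.1062]
orientation: [2.824, 1.376, 0.0]
force: [-0.0, -0.0, 0.8]
opening: 0.0003
```

>>> servo_tool(plan=[[[1, 0, 0, -1, 0, 0, 0], [1, 0, 0, 0, 0, 0, 0], [1, 0, 0, 0, 0, 0, 0]]])

```text
t: 24.2
tool_pos: [0.4499, -0.047, 0.1054]
orientation: [2.824, 1.376, 0.0]
force: [-1.8, 1.3, 4.8]
opening: 0.0002
```

>>> servo_tool(plan=[[[1, 0, 0, -1, 0, 0, 0], [1, 0, 0, 0, 0, 0, 0], [1, 0, 0, 0, 0, 0, 0]]])

```text
t: 24.5
tool_pos: [0.4495, -0.0469, 0.1037]
orientation: [-2.824, -1.376, 0.001]
force: [-0.2, -0.0, 0.1]
opening: 0.0007
```

The -x side was high, resisted at 0.1055 and then gave way, with no force at 0.1037, so the lug dropped in. I lift clear, hold, then make the check press.

>>> servo_tool(plan=[[[1, 0, 0, 20, 0, 0, 0], [1, 0, 0, 30, 0, 0, 0], [1, 0, 0, 20, 0, 0, 0], [1, 0, 0, 0, 0, 0, 0], [1, 0, 0, 0, 0, 0, 0], [1, 0, 0, 0, 0, 0, 0], [1, 0, 0, 0, 0, 0, 0], [1, 16, 13, 0, 0, 0, 0], [1, 16, 14, 0, 0, 0, 0]]])

```text
t: 25.4
tool_pos: [0.4815, -0.0199, 0.1731]
orientation: [-2.824, -1.374, 0.002]
force: [0.2, -0.2, 0.6]
opening: 0.0003
```

>>> servo_tool(plan=[[[1, 0, 0, -20, 0, 0, 0], [1, 0, 0, -20, 0, 0, 0], [1, 0, 0, -7, 0, 0, 0], [1, 0, 0, 0, 0, 0, 0], [1, 0, 0, -1.5, 0, 0, 0], [1, 0, 0, 0, 0, 0, 0], [1, 0, 0, 0, 0, 0, 0]]])

```text
t: 26.1
tool_pos: [0.4824, -0.0201, 0.1266]
orientation: [2.824, 1.375, 0.002]
force: [-0.1, 0.3, 0.1]
opening: 0.0006
```

>>> servo_tool(plan=[[[1, 0, 0, -1.5, 0, 0, 0], [1, 0, 0, 0, 0, 0, 0], [1, 0, 0, 0, 0, 0, 0]]])

```text
t: 26.4
tool_pos: [0.4818, -0.02, 0.1242]
orientation: [2.824, 1.376, 0.0]
force: [-0.7, -0.9, 0.3]
opening: 0.0006
```

>>> servo_tool(plan=[[[1, 0, 0, -1.5, 0, 0, 0], [1, 0, 0, 0, 0, 0, 0], [1, 0, 0, 0, 0, 0, 0]]])

```text
t: 26.7
tool_pos: [0.4817, -0.02, 0.1225]
orientation: [-2.824, -1.376, 0.0]
force: [0.8, 0.2, -0.6]
opening: 0.0004
```

>>> servo_tool(plan=[[[1, 0, 0, -1.5, 0, 0, 0], [1, 0, 0, 0, 0, 0, 0], [1, 0, 0, 0, 0, 0, 0]]])

```text
t: 27.0
tool_pos: [0.482, -0.02, 0.1213]
orientation: [2.824, 1.376, 0.001]
force: [0.6, 0.5, 1.6]
opening: 0.0006
```

>>> servo_tool(plan=[[[1, 0, 0, -1.5, 0, 0, 0], [1, 0, 0, 0, 0, 0, 0], [1, 0, 0, 0, 0, 0, 0]]])

```text
t: 27.3
tool_pos: [0.4824, -0.02, 0.1212]
orientation: [2.823, 1.376, 0.002]
force: [-5.5, 0.3, 12.6]
opening: 0.0003
```

It stops hard at 0.1212, the same as the seated caps. I lift, press the other end once as a check, and lift again.

>>> servo_tool(plan=[[[1, 0, 0, 15, 0, 0, 0], [1, 0, 0, 20, 0, 0, 0], [1, -2, -22, 0, 0, 0, 0], [1, -3, -24, 0, 0, 0, 0], [1, 0, 0, 0, 0, 0, 0], [1, 0, 0, -20, 0, 0, 0], [1, 0, 0, -11, 0, 0, 0], [1, 0, 0, 0, 0, 0, 0], [1, 0, 0, -3, 0, 0, 0], [1, 0, 0, 0, 0, 0, 0], [1, 0, 0, 0, 0, 0, 0]]])

```text
t: 28.4
tool_pos: [0.4772, -0.0658, 0.1213]
orientation: [2.824, 1.376, 0.001]
force: [-0.3, 1.0, 3.4]
opening: 0.0006
```

>>> servo_tool(plan=[[[1, 0, 0, -0.5, 0, 0, 0], [1, 0, 0, 0, 0, 0, 0], [1, 0, 0, 0, 0, 0, 0]]])

```text
t: 28.7
tool_pos: [0.4772, -0.0658, 0.1212]
orientation: [2.824, 1.376, 0.002]
force: [-3.5, 1.5, 7.4]
opening: 0.0003
```

>>> servo_tool(plan=[[[1, 0, 0, 10, 0, 0, 0], [1, 0, 0, 30, 0, 0, 0], [1, 0, 0, 40, 0, 0, 0], [1, 0, 0, 30, 0, 0, 0], [1, 0, 0, 0, 0, 0, 0], [1, 0, 0, 0, 0, 0, 0], [1, 0, 0, 0, 0, 0, 0]]])

```text
t: 29.4
tool_pos: [0.476, -0.0658, 0.2289]
orientation: [-2.823, -1.376, 0.002]
force: [0.4, -0.2, -0.1]
opening: 0.0004
```

Run:
```python
from h import *
cv2.imwrite("pics/w5.png",eyes.read_camera("wrist")[:,:,::-1])
```

```text
(no output)
```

View pics/w5.png

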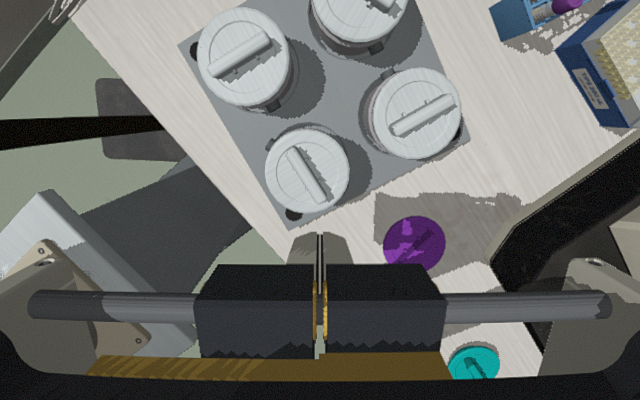

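The turned cap at (307,170) lies flat, the other caps in view are unchanged, and the arm is clear, so I hand in.

```bash
python3 -c "
from plant import job
print(job.close_job())"
```

```text
the job is handed in; nothing more can be done
None
```

The rocking cap was the one nearest the robot on its right, at about (0.478, -0.046). My checks show it is now home, and I have handed the job in at about 29 s of the 64 s.

- **Finding it:** Pressed on either end of its bar, it gave about 2 mm and stopped with the TCP at about 0.123 m. The two caps I pressed for comparison stopped hard at 0.1213 m.
- **Seating it:** I pushed the bar round about 32° with the closed fingertips. The cap did not drop fully home at first. Probing showed one side of the plate still about 2 mm high, with one lug hung up. A light press of about 5 N on that side let it drop in.
- **Checking it:** I lifted clear and pressed both bar ends again. Both stopped hard at 0.1212 m with over 7 N, the same height as the seated caps. The last picture shows the cap lying flat.
- **Not checked:** I never pressed the fourth cap (farthest from the robot, on its left). I took it as seated because exactly one cap is loose. I did not re-measure the bystanders, but the arm never worked near them.

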